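# Hold the reading lens in focus under the inspection camera

### The job

Pick the reading lens off its wooden rest and bring it in under the inspection camera, between the camera and the opened panel meter, without touching the camera stand, its height index or the meter. Hold the lens level and steady, centred over the needle's pivot, with the glass at the height of the pointer on the column (that is where it is in focus), and finish while still holding it there so that the picture can be taken. Leave the tin and the screwdriver where they are.

Things in the scene. Friction and masses are not known exactly. Their poses are not given: they have to be found in the camera images.
- loupe: reading lens, 0.13 to 0.21 kg: steel rim 77 mm across, 10 mm thick, black straight handle. Origin at the glass centre, mid thickness; z through the glass, up at the start. Handle along -x: from 47 to 167 mm from the origin a bar 14 mm wide (y), 16 mm high (z), centred on the x axis; centre of mass 88 mm from the origin. Starts level on its rest, origin 48 mm above the bench.
- rest: fixed dark wooden rest for the lens, left or right of the stand: board 135 x 52 x 10 mm, two cross bars 36 mm wide, 105 mm apart (x), 40 mm high under the handle, with 9 mm lips beside it. Origin at the underside, midway between the bars; the glass centre starts at x = +102.5 mm. Handle free to grip across y from 58 to 147 mm from the glass centre, 30 mm of air below it.
- stand: fixed camera stand: grey foot plate 200 x 140 x 15 mm, steel column 20 mm thick, 320 mm high at x = +85 mm, y = 0; arm at 255 mm height along -x to a black camera looking down at x = -25 mm, y = 0: body 44 x 44 mm at 225 to 287 mm height, barrel 37 mm thick down to 199 mm. Origin at the underside's centre; the -x side is open.
- camera_front (a point): centre of the camera's front lens, the lowest point of the camera, 200 mm above the bench, straight above the meter's needle pivot (within about 2 mm).
- index (a joint): height of the sliding index on the column, m: 0 when its pointer is 115 mm above the bench, growing upwards (0 to 0.045). Its clamp is set; it must not be shifted.
- index_tip (a point): tip of the index's flat steel pointer, mid thickness (3 mm thick, 12 mm wide), which sticks out of the aluminium slide on the column towards the camera's axis and ends about 56 mm from it. The glass centre is to be held at this height.
- meter: the part: opened panel meter, 0.3 kg, lying loose face up on the foot plate: round black body 60 mm across, 30 mm high, carrying a square 72 x 72 mm frame; 44 mm high in all (top 59 mm above the bench). Origin at the underside, below the needle's pivot; the frame's middle is at x = +16 mm.
- meter_pivot (a point): the pivot of the meter's needle, in a small brass bridge, 57 mm above the bench, over which the lens is to be centred.
- tin: bystander: closed steel tin of 60 mm diameter, 62 mm high, loose. Origin at the centre of its underside.
- screwdriver: bystander: screwdriver 170 mm long lying loose along its x axis. Origin at its underside.
- vice: bystander: small machine vice fixed to the bench, 150 x 92 x 52 mm, on the other side of the camera stand from the lens's rest. Origin at the centre of its underside.

How it is judged:
By the outcome, as a careful person would: the job done as asked, in the order asked, and still so for the second after the job is handed in, while the arm keeps its last pose, push and grip.
It also fails if it takes over 42 s, if anything falls off the work surface, if the arm or the gripper's body presses on something with over 40 N, if the wrist force passes 120 N, or if a joint passes its speed limit or range.

### The arm

A 7-joint arm with a two-finger parallel gripper is mounted at the origin on the work surface. World frame = base frame: x ahead of the robot, y to its left, z up, the work surface at z = 0. Lengths are in m, angles in rad, forces in N, time in s.
With the tool pointing down it reaches from about 0.425 to 0.925 m from the base axis. Payload 6.8 kg.
Tool frame: the origin (TCP) lies on the centre line of the jaws, within the pads' length; the fingertips stand bot.finger_overhang ahead of it and the grasp point (between the pads) lies 3 mm ahead of it (bot.finger_overhang is the distance from the TCP to the fingertips, in m); z points along the fingers, y is the direction in which the jaws open and shut (so a half turn about z gives the same grasp; the last joint's range is limited). The gripper opens to 85 mm and grips with 20 to 120 N. Pads are 22 mm wide; open, the fingers measure 114 mm over their backs; the gripper's body (76 mm by 85 mm) begins 54 mm behind the grasp point. The pads swing forward as they close: fully open they stand 13 mm farther back than shut.
Start: joints at [-1.311, 0.477, 0.022, 1.555, -0.011, 1.109, -0.083], TCP at [0.243, 0.63, 0.253] pointing down, gripper open.
Joint ranges: [-2.96, 2.96], [-0.34, 2.1], [-1.41, 1.46], [0.24, 2.44], [-1.37, 4.51], [0.17, 1.92], [-2.96, 2.96]. Speed limits (rad/s): [2.39, 2.39, 3.14, 3.14, 3.14, 3.14, 3.14].

### API

Orientations are given as a unit quaternion [w, x, y, z].
In Python, from station import bot gives the robot as it stands.
- The arm moves only by the tool drive_tool, never from a script. Its argument "increments" is text: rows parted by semicolons, each of 4 numbers parted by spaces: the shift along the world's x, y, z in m, then the turn about the world's z in rad. In form: tx ty tz spin; .... A call has 1 to 12 rows; each row shifts and turns the commanded pose from where the row before left it; what a row does not reach is not made up. A row lasts 1/12 s, in which the tool goes at most 41.7 mm and 7.16 degrees, less where a joint would pass 70% of its speed; a pose out of reach is approached as far as the arm can. A call is refused whole if a number of a shift passes 0.0417 or a number of a turn 0.125, either way. A call with a gripper value outside its range is refused whole. "grip" is the opening, from 0 (shut) to 1 (fully open), set as the call begins (left out, the last holds). The fingers move at their own pace and stop on an object; "squeeze" is the grip in N (left out, the last holds). Time passes only in rows, so rows that do not move let the fingers close. It gives the time, the measured TCP pose, the force and the opening at its end, in the units of the state.
- bot.get_obs(): the state, without advancing time (a new reading comes with each control period).
- bot.read_camera(name): name is "side" or "top" or "wrist"; returns the picture (420x560x3 uint8, red, green, blue); there is no depth.
- bot.calibration(name): a dict with "fx", "fy", "cx", "cy" (pixels), "camera_from_world" (4x4, takes a point from world to camera coordinates). Camera axes: x right, y down, z forward; pixel columns grow to the right and rows downward; lengths in m; the calibration is good to about 2 mm. A picture is of the moment at which its call begins: read the wrist's pose just before it. calibration takes no time and is no camera call; for the wrist camera it gives the pose at the moment of the call.
- bot.hand_in(): hands the job in, once; it reports no verdict.
The state is a dict: "t": time; "q": joint angles; "joint_vel": joint speeds; "joint_torque": joint torques, N m; "eef_pos": TCP position; "tool_rot": TCP orientation; "contact_force": force on the tool from outside, world axes, zero at the start; "torque": the same for the moment, N m; "gripper_width": opening from 0.0 (shut) to 1.0 (fully open).
Only numpy, scipy, OpenCV 4.12 (cv2) and the standard library are available. Lean on these libraries where they do the work, as an engineer would, in place of code of your own. Each camera call takes 0.05 s, during which the arm holds its last target.

## Working session

There is one attempt and no reset: what is moved stays moved. The work goes in short steps, Python scripts to look and compute and a tool call to move; the robot and the scene stay as the last step left them, time stands still between calls to the robot, and variables do not carry over. Pictures are saved under pics/ and viewed, and the job is handed in when it is done.

Besides the shell and the picture viewer there is one more tool, called after "Emit:" in YAML: its name, and indented under it one key for each argument. drive_tool: Moves the arm, as the interface text tells. Its arguments: {"type":"object","properties":{"increments":{"type":"string"},"grip":{"type":"number"},"squeeze":{"type":"number"}},"required":["increments"]}

```bash
mkdir -p pics; ls; cat > h.py <<'E'
import numpy as np, cv2
from station import bot
def snap(n,f):
    c=bot.calibration(n); im=bot.read_camera(n); cv2.imwrite('pics/'+f+'.png',im[:,:,::-1]); np.savez('pics/'+f+'.npz',im=im,T=c['camera_from_world'],k=[c['fx'],c['fy'],c['cx'],c['cy']]); return im
def load(f):
    d=np.load('pics/'+f+'.npz'); return d['im'],d['T'],d['k']
def ray(f,u,v):
    im,T,k=load(f); R=T[:3,:3]; o=-R.T@T[:3,3]; d=R.T@np.array([(u-k[2])/k[0],(v-k[3])/k[1],1]); return o,d/np.linalg.norm(d)
def onz(f,u,v,z):
    o,d=ray(f,u,v); return o+d*(z-o[2])/d[2]
def proj(f,p):
    im,T,k=load(f); c=T[:3,:3]@np.array(p)+T[:3,3]; return k[0]*c[0]/c[2]+k[2],k[1]*c[1]/c[2]+k[3]
def tri(*l):
    A=np.zeros((3,3));b=np.zeros(3)
    for f,u,v in l:
        o,d=ray(f,u,v);M=np.eye(3)-np.outer(d,d);A+=M;b+=M@o
    p=np.linalg.solve(A,b)
    return p,[np.linalg.norm((np.eye(3)-np.outer(ray(*q)[1],ray(*q)[1]))@(p-ray(*q)[0])) for q in l]
E
python3 - <<'E'
from h import *
np.set_printoptions(precision=4,suppress=True)
for n in ['side','top','wrist']: snap(n,n+'0')
for n in ['side','top','wrist']:
    im,T,k=load(n+'0'); print(n,k,T)
o=bot.get_obs()
print(o); print(bot.finger_overhang)
E
```

```text
pics
side [391.3112 391.3112 282.5179 207.6218] [[ 0.9821 -0.1884  0.0041 -0.5583]
 [-0.1326 -0.7064 -0.6953  0.1979]
 [ 0.1339  0.6823 -0.7187  0.9037]
 [ 0.      0.      0.      1.    ]]
top [455.2549 455.2549 273.1997 205.0571] [[-0.0188 -0.9998 -0.0105  0.0202]
 [-0.9802  0.0205 -0.1968  0.5827]
 [ 0.1969  0.0065 -0.9804  1.1656]
 [ 0.      0.      0.      1.    ]]
wrist [327.2821 327.2821 280.547  201.9205] [[ 0.3599  0.933  -0.0016 -0.6743]
 [ 0.9008 -0.3471  0.2609 -0.034 ]
 [ 0.2428 -0.0953 -0.9654  0.3786]
 [ 0.      0.      0.      1.    ]]
{'t': 0.15, 'q': array([-1.3111,  0.4776,  0.0224,  1.5562, -0.0115,  1.1093, -0.0831]), 'joint_vel': array([ 0.0011, -0.0012,  0.0019, -0.0043, -0.001 , -0.0015,  0.0011]), 'joint_torque': array([  0.0033, -59.6923,   1.6105, -28.1492,   0.0127,   0.0065,
         0.    ]), 'eef_pos': array([0.2426, 0.6295, 0.2525]), 'tool_rot': array([-0.0001,  0.1829,  0.9831, -0.0007]), 'contact_force': array([-0.9462, -0.8904,  0.1285]), 'torque': array([-0.0107,  0.0277, -0.0474]), 'gripper_width': 0.9998028022343761}
0.022
```

View pics/side0.png

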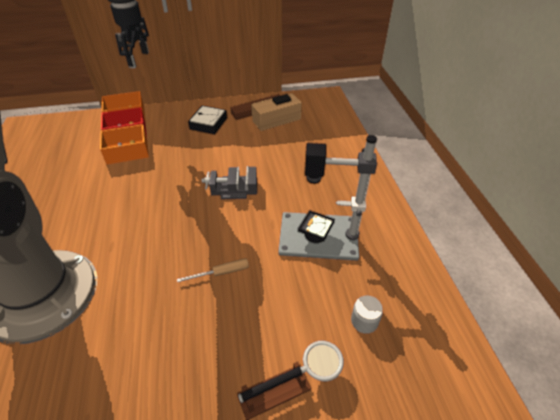

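View pics/top0.png

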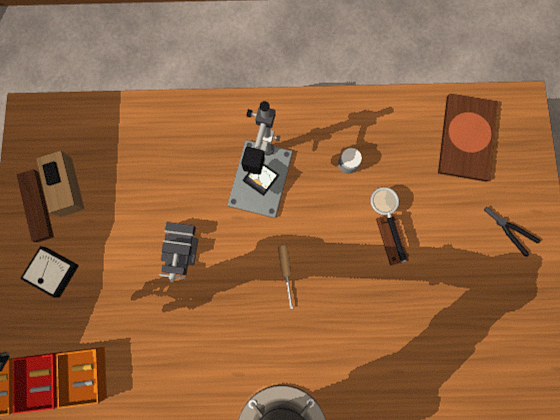

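View pics/wrist0.png

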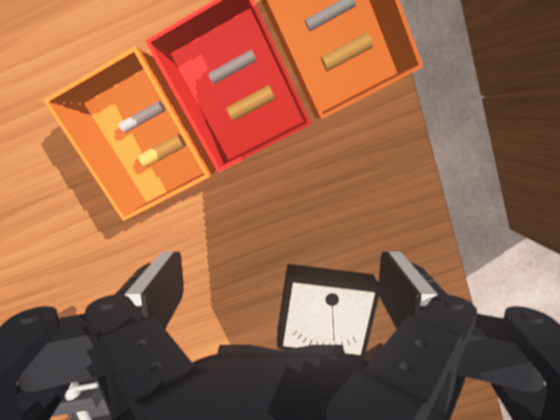

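```bash
python3 - <<'E'
from h import *
im,_,_=load('top0'); a=cv2.resize(im[90:290,220:420],None,fx=4,fy=3,interpolation=cv2.INTER_CUBIC)
a=cv2.resize(im[90:280,225:425],(800,760),interpolation=cv2.INTER_CUBIC)
cv2.imwrite('pics/topA.png',cv2.resize(im[90:225,225:385],(800,675)[:2],interpolation=cv2.INTER_CUBIC)[:600,:,::-1])
cv2.imwrite('pics/topB.png',cv2.resize(im[170:270,350:430],(480,600),interpolation=cv2.INTER_CUBIC)[:,:,::-1])
im,_,_=load('side0')
cv2.imwrite('pics/sideA.png',cv2.resize(im[130:270,270:390],(514,600),interpolation=cv2.INTER_CUBIC)[:,:,::-1])
cv2.imwrite('pics/sideB.png',cv2.resize(im[290:420,220:390],(785,600),interpolation=cv2.INTER_CUBIC)[:,:,::-1])
E
```

```text
(no output)
```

View pics/topA.png

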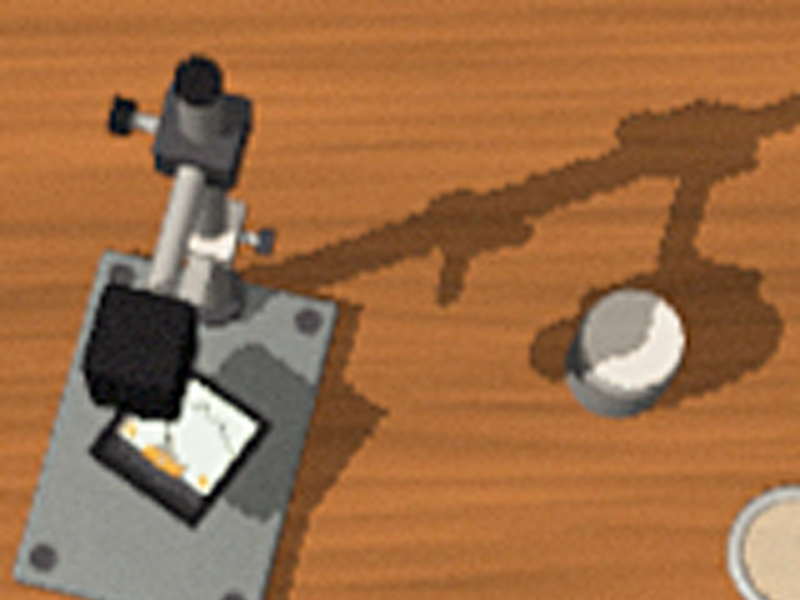

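View pics/topB.png

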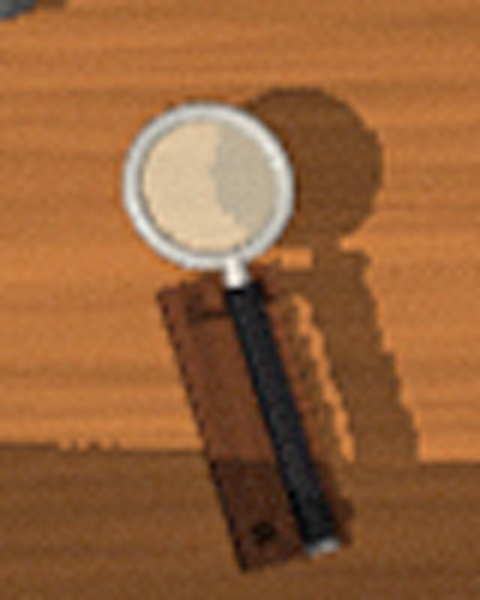

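View pics/sideA.png

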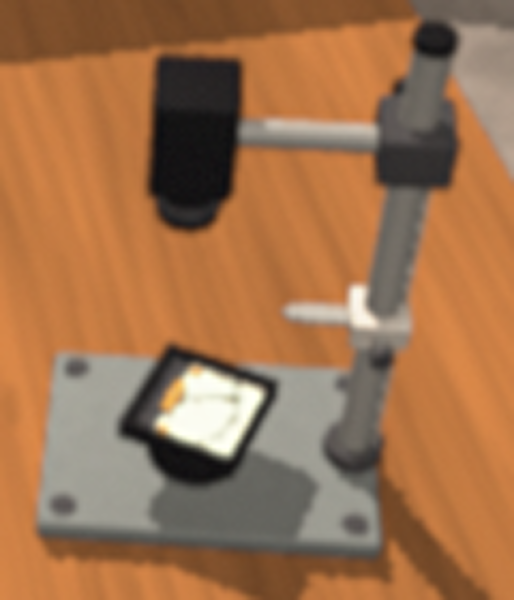

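View pics/sideB.png

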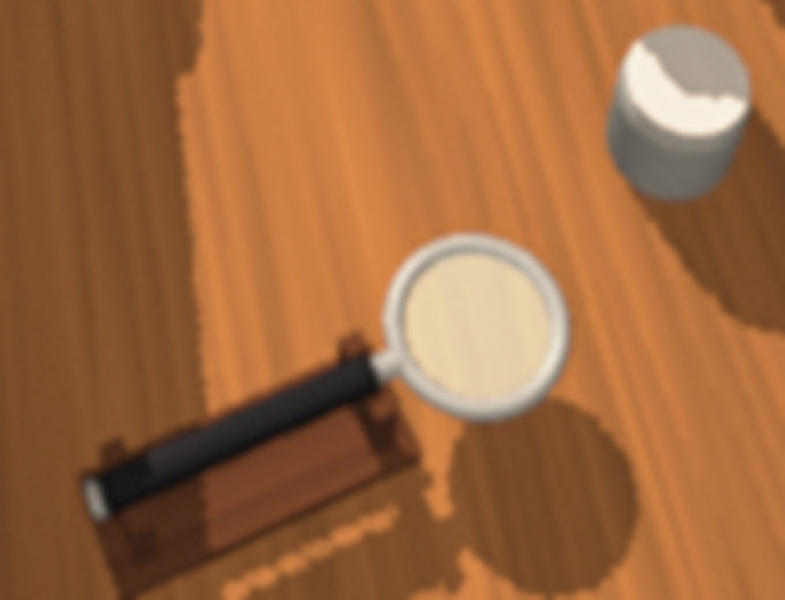

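```bash
python3 - <<'E'
from h import *
np.set_printoptions(precision=4,suppress=True)
t,s='top0','side0'
tp=lambda u,v:(t,225+u/5,90+v/5)
tb=lambda u,v:(t,350+u/6,170+v/6)
sa=lambda u,v:(s,270+u/4.283,130+v/4.286)
sb=lambda u,v:(s,220+u/4.618,290+v/4.615)
print('lens',onz(*tb(209,187),.05),onz(*sb(477,327),.05),tri(tb(209,187),sb(477,327)))
print('hend',onz(*tb(322,543),.048),onz(*sb(96,498),.048))
print('hstart',onz(*tb(237,275),.053),onz(*sb(385,365),.053))
print('tin',onz(*tp(632,340),.062),onz(*sb(686,82),.062))
print('pivot',onz(*tp(163,460),.057),onz(*sa(175,395),.057))
for q in [(105,253),(338,303),(17,578)]: print('plateT',onz(*tp(*q),.015))
for q in [(57,352),(40,528),(381,542)]: print('plateS',onz(*sa(*q),.015))
print('screws',[onz(*tp(*q),.015) for q in [(122,273),(310,320),(42,557),(233,598)]],[onz(*sa(*q),.015) for q in [(77,367),(62,505),(355,523)]])
print('coltop',tri(tp(198,75),sa(436,38)))
print('camera', onz(*sa(188,218),.2))
print('slide',tri(tp(228,238),sa(380,315)))
E
```

```text
lens [ 0.589  -0.2933  0.05  ] [ 0.5911 -0.2938  0.05  ] (array([ 0.5903, -0.2935,  0.049 ]), [np.float64(0.0010195859720999513), np.float64(0.0010195859720997552)])
hend [ 0.4287 -0.3326  0.048 ] [ 0.4288 -0.3303  0.048 ]
hstart [ 0.5481 -0.3023  0.053 ] [ 0.5499 -0.3031  0.053 ]
tin [ 0.7088 -0.2074  0.062 ] [ 0.71   -0.2084  0.062 ]
pivot [0.648  0.0498 0.057 ] [0.6504 0.0501 0.057 ]
plateT [0.7818 0.0833 0.015 ]
plateT [ 0.7488 -0.0494  0.015 ]
plateT [0.5927 0.1337 0.015 ]
plateS [0.5967 0.136  0.015 ]
plateS [0.5605 0.0005 0.015 ]
plateS [ 0.7511 -0.0457  0.015 ]
screws [array([0.7695, 0.0737, 0.015 ]), array([ 0.7391, -0.0332,  0.015 ]), array([0.6044, 0.1198, 0.015 ]), array([0.5789, 0.0136, 0.015 ])] [array([0.6066, 0.1209, 0.015 ]), array([0.5762, 0.0146, 0.015 ]), array([ 0.7406, -0.0298,  0.015 ])]
coltop (array([0.7553, 0.0216, 0.3185]), [np.float64(0.00034939571149332835), np.float64(0.00034939571149328157)])
camera [0.6483 0.0466 0.2   ]
slide (array([0.7467, 0.0111, 0.1433]), [np.float64(0.003447447135358161), np.float64(0.003447447135358018)])
```

```bash
python3 - <<'E'
from h import *
np.set_printoptions(precision=4,suppress=True)
s='side0'
ax=np.array([.966,-.257,0]);piv=np.array([.649,.050,0]); 
for f in (.054,.056,.058):
    p=piv+f*ax
    for z in (.12,.13,.14,.15,.16):
        u,v=proj(s,[p[0],p[1],z]); print(f,z,(u-270)*4.283,(v-130)*4.286)
# closest point on ray to plane y_stand=0
n=np.array([.257,.966,0])
for (u,v) in [(285,312),(287,312),(289,314)]:
    o,d=ray(s,270+u/4.283,130+v/4.286); k=n@(piv-o)/(n@d); p=o+k*d; print(p,(p-piv)@ax)
im,_,_=load(s); cv2.imwrite('pics/sideC.png',cv2.resize(im[175:225,320:370],(600,600),interpolation=cv2.INTER_NEAREST)[:,:,::-1])
E
```

```text
0.054 0.12 275.6296151938041 325.40958806831367
0.054 0.13 277.4214562089943 312.79729024722945
0.054 0.14 279.2412453870223 299.9882726556524
0.054 0.15 281.0896417478 286.97789662568664
0.054 0.16 282.9673251950419 273.7613764938343
0.056 0.12 279.2228648198254 325.60052002888375
0.056 0.13 281.04269224472023 312.98844890066204
0.056 0.14 282.890907186578 300.17964187419506
0.056 0.15 284.7681790927515 287.1694594339324
0.056 0.16 286.6751986269893 273.9531150269317
0.058 0.12 282.81682183818697 325.79148957765955
0.058 0.13 284.66464670018775 313.1796454782039
0.058 0.14 286.54129869315295 300.3710493547657
0.058 0.15 288.447457700109 287.36106084401763
0.058 0.16 290.3838251533956 274.14489250343684
[0.7051 0.0351 0.1309] 0.05804279712604288
[0.7062 0.0348 0.131 ] 0.05913678123476002
[0.7074 0.0345 0.1295] 0.060393701406101834
```

View pics/sideC.png

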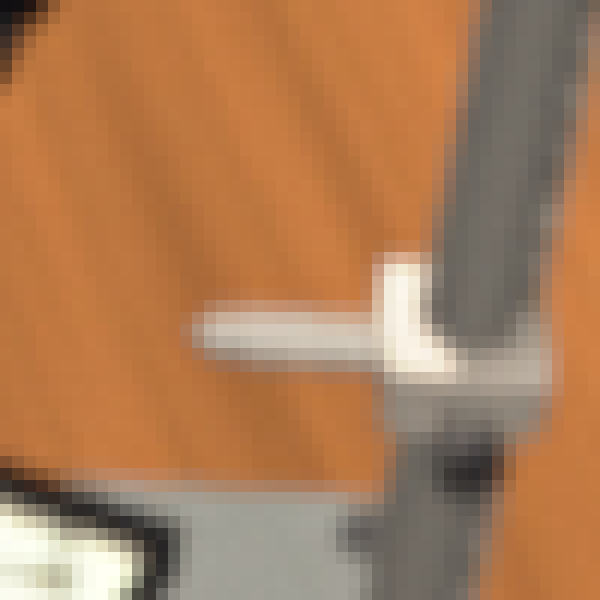

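Emit:
drive_tool:
  increments: "0.013 -0.0332 0.002 0.01;0.013 -0.0332 0.002 0.01;0.013 -0.0332 0.002 0.01;0.013 -0.0332 0.002 0.01;0.013 -0.0332 0.002 0.01;0.013 -0.0332 0.002 0.01;0.013 -0.0332 0.002 0.01;0.013 -0.0332 0.002 0.01;0.013 -0.0332 0.002 0.01;0.013 -0.0332 0.002 0.01;0.013 -0.0332 0.002 0.01;0.013 -0.0332 0.002 0.01"
  grip: 1

```text
t: 1.15
eef_pos: [0.3989, 0.2296, 0.2774]
tool_rot: [-0.0, 0.123, 0.992, 0.0]
contact_force: [-0.1, -0.1, 0.2]
gripper_width: 0.999
```

Emit:
drive_tool:
  increments: "0.013 -0.0332 0.002 0;0.013 -0.0332 0.002 0;0.013 -0.0332 0 0;0.013 -0.0332 0 0;0 0 0 0;0 0 0 0"

```text
t: 1.65
eef_pos: [0.451, 0.0967, 0.2813]
tool_rot: [-0.0, 0.126, 0.992, -0.0]
contact_force: [-0.7, 0.5, 0.2]
gripper_width: 0.998
```

```bash
python3 - <<'E'
from h import *
o=bot.get_obs(); print(o['t'],o['eef_pos'],o['tool_rot'],o['q'])
snap('wrist','w1')
E
```

```text
1.65 [0.4510265  0.09669455 0.28126753] [-3.52674160e-05  1.25987215e-01  9.92031863e-01 -5.53943875e-05] [-0.64809154  0.08288584  0.32311637  2.0289703  -0.03050937  1.0343241
  1.00774137]
```

View pics/w1.png

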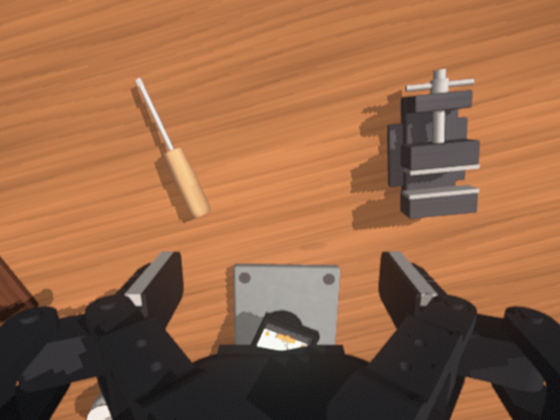

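```bash
python3 - <<'E'
from h import *
im,_,_=load('w1'); cv2.imwrite('pics/w1c.png',cv2.resize(im[255:355,225:345],(720,600),interpolation=cv2.INTER_NEAREST)[:,:,::-1])
E
```

```text
(no output)
```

View pics/w1c.png

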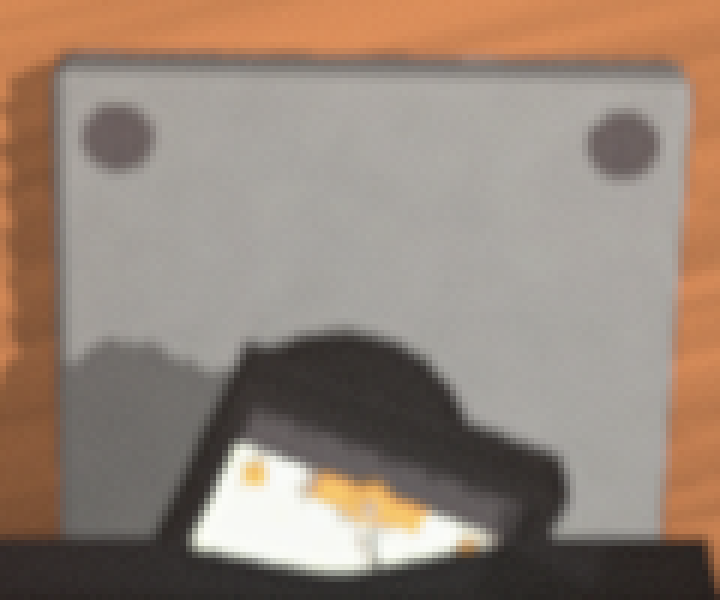

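```bash
python3 - <<'E'
from h import *
im,_,_=load('top0'); cv2.imwrite('pics/topP.png',cv2.resize(im[160:200,240:285],(675,600),interpolation=cv2.INTER_NEAREST)[:,:,::-1])
im,_,_=load('side0'); cv2.imwrite('pics/sideP.png',cv2.resize(im[205:245,295:340],(675,600),interpolation=cv2.INTER_NEAREST)[:,:,::-1])
E
```

```text
(no output)
```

View pics/topP.png

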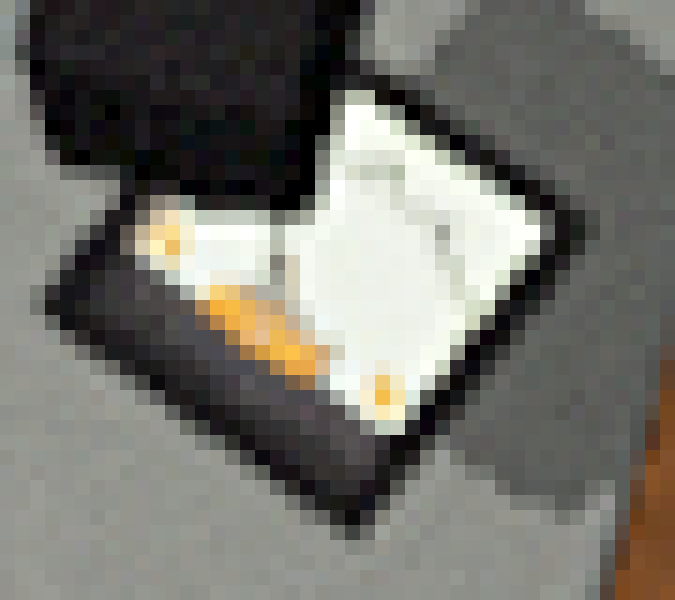

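View pics/sideP.png

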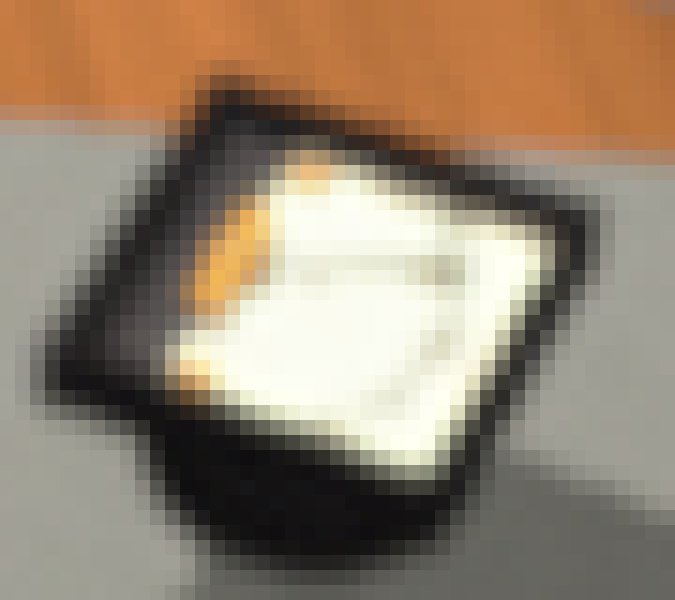

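```bash
python3 - <<'E'
from h import *
np.set_printoptions(precision=4,suppress=True)
P=[('w1',285.8,338.3),('top0',257.2,181.7),('side0',310,221.7)]
for q in P: print(onz(*q,.057))
print(tri(*P))
print('screws w',onz('w1',225+118/6-.5,255+138/6-.5,.015),onz('w1',225+623/6-.5,255+146/6-.5,.015))
t='top0';tb=lambda u,v:(t,350+u/6-.5,170+v/6-.5);sb=lambda u,v:('side0',220+u/4.618-.5,290+v/4.615-.5)
print('lens',onz(*tb(209,187),.05),onz(*sb(477,327),.05),tri(tb(209,187),sb(477,327)))
print('hend',onz(*tb(322,543),.048),onz(*sb(96,498),.048))
print('tip z'); 
for z in(.13,.1335,.137): print(proj('side0',[.704,.0365,z]))
E
```

```text
[0.6476 0.0527 0.057 ]
[0.6489 0.0509 0.057 ]
[0.6487 0.0521 0.057 ]
(array([0.6487, 0.0519, 0.0564]), [np.float64(0.0007885963320393375), np.float64(0.0010204668180145164), np.float64(0.0004991631566344435)])
screws w [0.5758 0.0154 0.015 ] [0.6052 0.1215 0.015 ]
lens [ 0.5904 -0.292   0.05  ] [ 0.5904 -0.2927  0.05  ] (array([ 0.5907, -0.2923,  0.0489]), [np.float64(1.1443961925441346e-05), np.float64(1.1443961925730176e-05)])
hend [ 0.43   -0.3314  0.048 ] [ 0.428  -0.3293  0.048 ]
tip z
(np.float64(335.87956649099937), np.float64(202.7136211422585))
(np.float64(336.0304289440273), np.float64(201.672886437073))
(np.float64(336.1821124827304), np.float64(200.62648741753392))
```

Emit:
drive_tool:
  increments: "0.003 -0.0345 0 0.05;0.003 -0.0345 0 0.05;0.003 -0.0345 0 0.05;0.003 -0.0345 0 0.05;0.003 -0.0345 0 0.05;0.003 -0.0345 0 0.05;0.003 -0.0345 0 0.05;0.003 -0.0345 0 0.05;0.003 -0.0345 0 0.05;0.003 -0.0345 0 0.035;0 -0.0345 -0.01 0;0 -0.0345 -0.01 0"

```text
t: 2.7
eef_pos: [0.4823, -0.315, 0.2611]
tool_rot: [0.001, -0.12, 0.993, 0.0]
contact_force: [0.3, -0.9, 0.2]
gripper_width: 1.0
```

Emit:
drive_tool:
  increments: "0 0 -0.02 0;0 0 -0.02 0;0 0 -0.02 0;0 0 -0.02 0;0 0 0 0;0 0 0 0"

```text
t: 3.2
eef_pos: [0.481, -0.3135, 0.1804]
tool_rot: [-0.001, -0.119, 0.993, 0.001]
contact_force: [-0.1, -1.6, 1.1]
gripper_width: 0.999
```

```bash
python3 - <<'E'
from h import *
o=bot.get_obs(); print(o['t'],o['eef_pos'],o['tool_rot'],o['q'])
snap('wrist','w2')
E
```

```text
3.2 [ 0.48102133 -0.31347287  0.18044408] [-1.05189177e-03 -1.19437270e-01  9.92840747e-01  9.39277048e-04] [ 0.05379766  0.43581891  0.53948358  1.8975545  -0.28377732  0.88687632
  2.54416477]
```

View pics/w2.png

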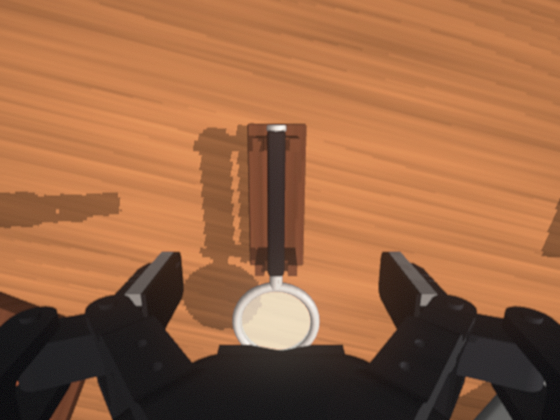

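```bash
python3 - <<'E'
from h import *
np.set_printoptions(precision=4,suppress=True)
im,_,_=load('w2')
g=im.max(2).astype(int)
for v in range(145,265,20):
    x=np.where(g[v,262:292]<70)[0]+262; 
    if len(x): print(v,x.min(),x.max(),onz('w2',(x.min()+x.max())/2,v,.056)[:2],len(x))
e=onz('w2',277,128,.050);l=onz('w2',276,318.5,.05);print(e,l,np.linalg.norm(l-e),np.arctan2(l[1]-e[1],l[0]-e[0]))
o=bot.get_obs();q=o['tool_rot'];print(2*np.arctan2(q[2],q[1])-np.pi)
a=.237;d=np.array([np.cos(a),np.sin(a)]);L=np.array([.5905,-.2925]);print(L-.1*d)
E
```

```text
145 267 284 [ 0.4397 -0.3271] 17
165 268 283 [ 0.4542 -0.3236] 16
185 268 283 [ 0.4692 -0.3201] 16
205 268 283 [ 0.4847 -0.3164] 16
225 268 283 [ 0.5006 -0.3125] 16
245 268 282 [ 0.5172 -0.309 ] 15
[ 0.4277 -0.3289  0.05  ] [ 0.5869 -0.2915  0.05  ] 0.16351950402987728 0.23088060230446417
0.23903901135611072
[ 0.4933 -0.316 ]
```

Emit:
drive_tool:
  increments: "0.0065 -0.001 -0.025 0;0.006 -0.0005 -0.025 0;0 0 -0.025 0;0 0 -0.025 0;0 0 -0.015 0;0 0 -0.009 0;0 0 -0.006 0;0 0 0 0;0 0 0 0"

```text
t: 4.0
eef_pos: [0.494, -0.3172, 0.0524]
tool_rot: [0.001, -0.118, 0.993, -0.0]
contact_force: [0.2, -0.6, -0.0]
gripper_width: 0.999
```

```bash
python3 - <<'E'
from h import *
o=bot.get_obs(); print(o['t'],o['eef_pos'],o['contact_force'])
snap('wrist','w3')
E
```

```text
4.0 [ 0.49404559 -0.31715953  0.05239858] [ 0.18801896 -0.62350424 -0.00604788]
```

View pics/w3.png

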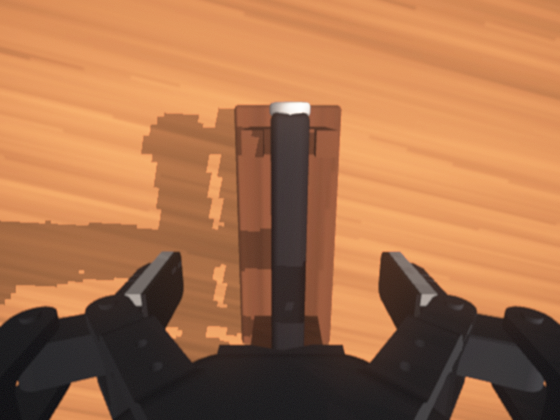

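Emit:
drive_tool:
  increments: "-0.0005 0.003 -0.002 0;0 0 0 0;0 0 0 0"

```text
t: 4.3
eef_pos: [0.493, -0.3136, 0.0497]
tool_rot: [0.0, -0.118, 0.993, -0.0]
contact_force: [-0.5, 0.4, -0.1]
gripper_width: 1.001
```

Emit:
drive_tool:
  increments: "0 0 0 0;0 0 0 0;0 0 0 0;0 0 0 0;0 0 0 0;0 0 0 0;0 0 0 0;0 0 0 0;0 0 0 0;0 0 0 0"
  grip: 0
  squeeze: 70

```text
t: 5.13
eef_pos: [0.4928, -0.3139, 0.0495]
tool_rot: [0.0, -0.118, 0.993, -0.0]
contact_force: [-0.3, 0.3, 3.0]
gripper_width: 0.15
```

Emit:
drive_tool:
  increments: "0 0 0.004 0;0 0 0.006 0;0 0 0.01 0;0 0 0.01 0;0 0 0.015 0;0 0 0.02 0;0 0 0.02 0;0 0 0 0;0 0 0 0"

```text
t: 5.88
eef_pos: [0.4935, -0.3142, 0.136]
tool_rot: [0.001, -0.118, 0.993, -0.001]
contact_force: [-0.2, -0.1, -1.8]
gripper_width: 0.15
```

```bash
python3 - <<'E'
from h import *
o=bot.get_obs(); print(o['t'],o['eef_pos'],o['contact_force'],o['torque'],o['tool_rot'])
snap('side','s4');snap('top','t4')
im,_,_=load('s4'); cv2.imwrite('pics/s4c.png',cv2.resize(im[270:420,200:400],(800,600),interpolation=cv2.INTER_CUBIC)[:,:,::-1])
im,_,_=load('t4'); cv2.imwrite('pics/t4c.png',cv2.resize(im[150:300,300:500],(800,600),interpolation=cv2.INTER_CUBIC)[:,:,::-1])
E
```

```text
5.8833 [ 0.49353508 -0.31422185  0.13598251] [-0.23055691 -0.05675675 -1.84976961] [ 0.04539503  0.01737532 -0.00483977] [ 1.44802720e-03 -1.18353733e-01  9.92970169e-01 -7.35177204e-04]
```

View pics/s4c.png

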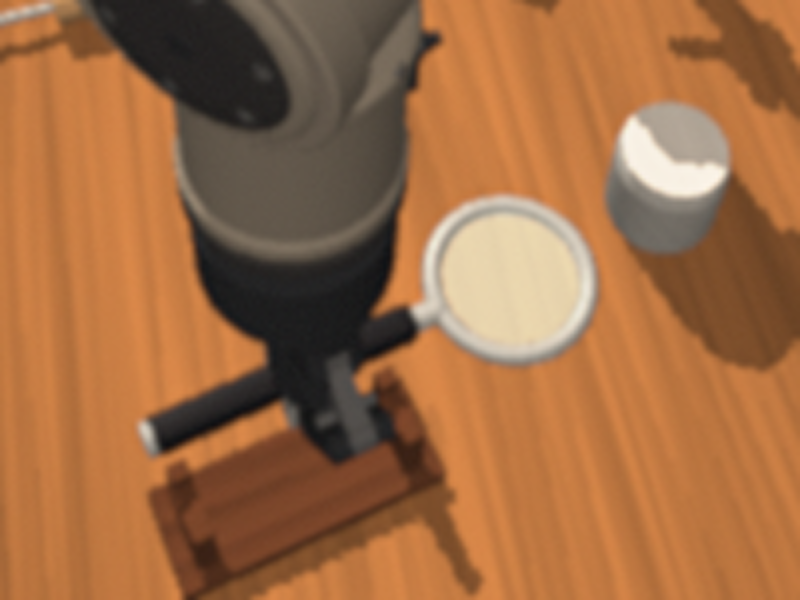

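View pics/t4c.png

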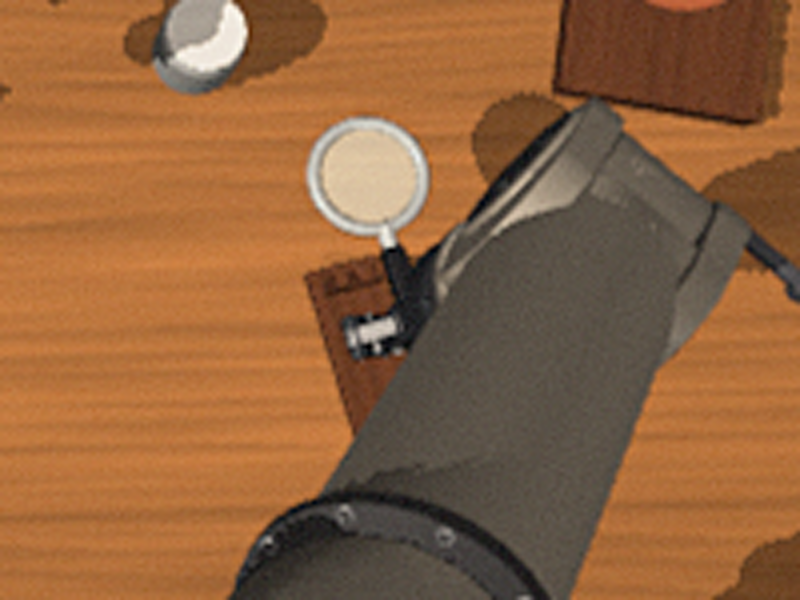

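```bash
cat >> h.py <<'E'
def rim(f,box,thr=150):
    im,_,_=load(f); x0,y0,x1,y1=box; a=im[y0:y1,x0:x1].astype(int); s=a.max(2)-a.min(2)
    m=((s<45)&(a.min(2)>thr)).astype(np.uint8); 
    c,_=cv2.findContours(m,cv2.RETR_EXTERNAL,cv2.CHAIN_APPROX_NONE); c=max(c,key=lambda q:cv2.boundingRect(q)[2]*cv2.boundingRect(q)[3])
    hull=cv2.convexHull(c)
    (cx,cy),ax,an=cv2.fitEllipse(hull) ; return cx+x0,cy+y0,ax,an,cv2.boundingRect(c)
E
python3 - <<'E'
from h import *
np.set_printoptions(precision=4,suppress=True)
a=rim('s4',(303,315,352,364));b=rim('t4',(374,176,410,209));print(a,b)
print(tri(('s4',a[0],a[1]),('t4',b[0],b[1])), tri(('s4',327,339.5),('t4',391.5,193.5)))
a=rim('side0',(300,338,346,384));b=rim('top0',(368,185,402,216));print(a,b)
print(tri(('side0',a[0],a[1]),('top0',b[0],b[1])))
for z in(.3,.4,.5): print(z,onz('t4',450,177,z), proj('t4',[.4935,-.314,z]))
E
```

```text
(325.94093132019043, 339.38205909729004, (39.433841705322266, 44.93251037597656), 90.35177612304688, (0, 4, 46, 41)) (391.4864196777344, 193.73476028442383, (28.506004333496094, 30.0106143951416), 119.8996810913086, (3, 4, 30, 29))
(array([ 0.5902, -0.2907,  0.1345]), [np.float64(0.0003219642313385061), np.float64(0.00032196423133843414)]) (array([ 0.5915, -0.291 ,  0.1337]), [np.float64(0.00024404028844403952), np.float64(0.00024404028844424925)])
(321.7088146209717, 360.32703018188477, (37.8323860168457, 41.07939910888672), 83.93495178222656, (1, 3, 42, 38)) (384.27246856689453, 201.08368682861328, (26.528839111328125, 28.578126907348633), 148.2001190185547, (3, 3, 28, 28))
(array([ 0.589 , -0.2919,  0.0492]), [np.float64(0.00043551380473766903), np.float64(0.000435513804737658)])
0.3 [ 0.5883 -0.3766  0.3   ] (np.float64(424.70689097263016), np.float64(220.83661527716384))
0.4 [ 0.5626 -0.3372  0.4   ] (np.float64(441.259556143077), np.float64(212.30512018152004))
0.5 [ 0.5369 -0.2978  0.5   ] (np.float64(462.02426460372243), np.float64(201.60267398507554))
```

Emit:
drive_tool:
  increments: "-0.0032 0.015 0 -0.02;-0.0032 0.025 0 -0.036;-0.0032 0.03 0 -0.036;-0.0032 0.03 0 -0.036;-0.0032 0.03 0 -0.036;-0.0032 0.03 0 -0.036;-0.0032 0.03 0 -0.036;-0.0032 0.03 0 -0.036;-0.0032 0.03 0 -0.036;-0.0032 0.03 0 -0.036;-0.0032 0.025 0 -0.036;-0.0032 0.015 0 -0.036"

```text
t: 6.98
eef_pos: [0.4532, 0.0092, 0.1334]
tool_rot: [-0.001, 0.088, 0.996, 0.0]
contact_force: [0.3, -0.5, -1.7]
gripper_width: 0.155
```

Emit:
drive_tool:
  increments: "0 0.012 0 -0.019;0 0 0 0;0 0 0 0"

```text
t: 7.23
eef_pos: [0.4538, 0.0184, 0.1337]
tool_rot: [-0.001, 0.098, 0.995, -0.0]
contact_force: [0.4, -0.5, -1.5]
gripper_width: 0.15
```

```bash
python3 - <<'E'
from h import *
o=bot.get_obs(); print(o['t'],o['eef_pos'],o['contact_force'],o['torque'],o['tool_rot'],o['q'])
q=o['tool_rot'];print(2*np.arctan2(q[2],q[1])-np.pi)
snap('side','s5');snap('top','t5')
im,_,_=load('s5'); cv2.imwrite('pics/s5c.png',cv2.resize(im[70:295,150:450],(800,600),interpolation=cv2.INTER_CUBIC)[:,:,::-1])
im,_,_=load('t5'); cv2.imwrite('pics/t5c.png',cv2.resize(im[90:315,150:450],(800,600),interpolation=cv2.INTER_CUBIC)[:,:,::-1])
E
```

```text
7.2333 [0.45375697 0.01840305 0.13371213] [ 0.36059026 -0.5386699  -1.52046488] [ 0.02872907  0.01962953 -0.00383917] [-6.24755435e-04  9.76424769e-02  9.95221278e-01 -4.05071694e-04] [-0.7089401   0.33595805  0.63547822  2.20737146 -0.31316889  0.68598048
  1.52029854]
-0.19559665658709058
```

View pics/s5c.png

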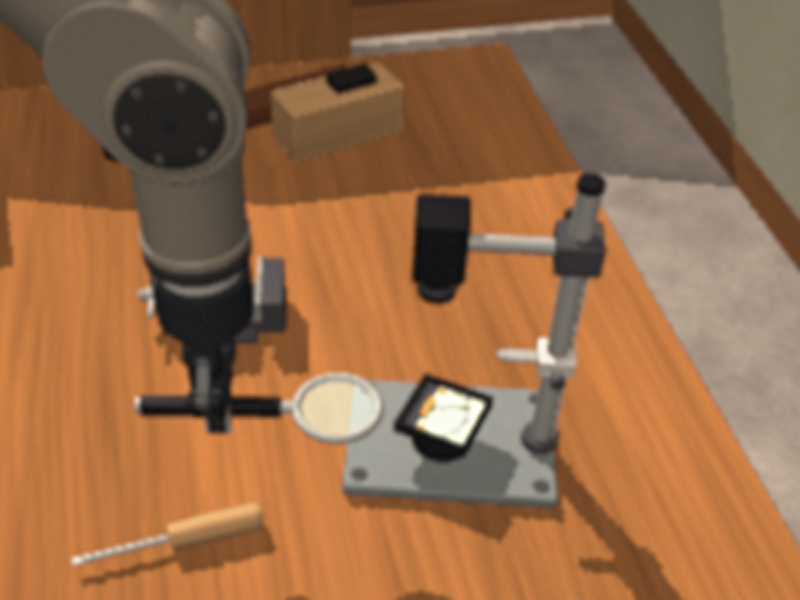

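View pics/t5c.png

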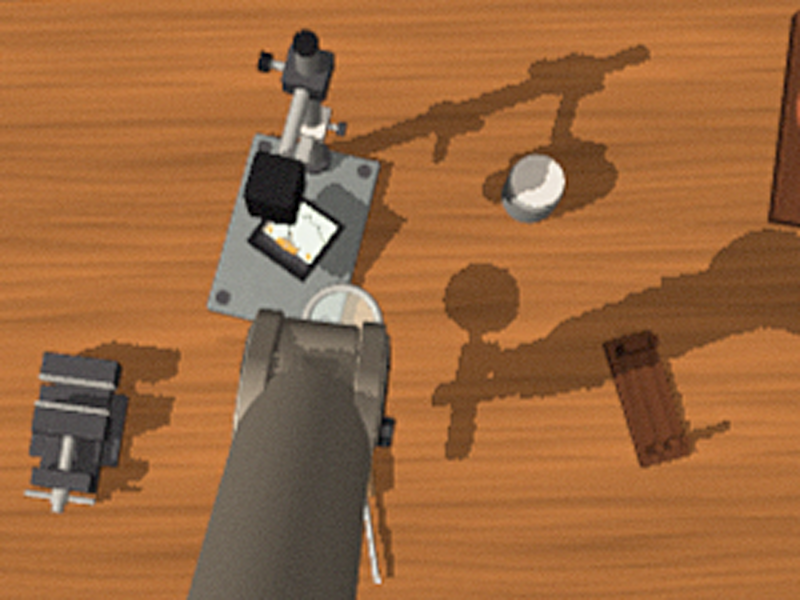

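```bash
python3 - <<'E'
from h import *
np.set_printoptions(precision=4,suppress=True)
o=bot.get_obs();T=o['eef_pos'];a=-.1956-.004;d=np.array([np.cos(a),np.sin(a),0])
L=T+.1005*d; L[2]=T[2]-.0015
S=800/300
im,_,_=load('s5');x0,y0=258,205
print('pred lens',L,proj('s5',L+[0,0,.003]),'hend',proj('s5',L-.172*d),'hstart',proj('s5',L-.047*d))
print('fit',rim('s5',(255,205,297,240),140), 'hend obs',150+140/S-.5,70+405/S-.5,'hstart obs',150+280/S-.5,70+406/S-.5)
cv2.imwrite('pics/s5d.png',cv2.resize(im[200:250,190:300],(792,360),interpolation=cv2.INTER_NEAREST)[:,:,::-1])
E
```

```text
pred lens [ 0.5525 -0.0028  0.1325] (np.float64(276.0218702919375), np.float64(222.02705877793525)) hend (np.float64(199.66413110982887), np.float64(222.13413472408914)) hstart (np.float64(255.15214566249247), np.float64(222.70425569545262))
fit (284.7421989440918, 225.0953483581543, (27.564613342285156, 56.123470306396484), 100.5787353515625, (1, 6, 41, 29)) hend obs 202.0 221.375 hstart obs 254.5 221.75
```

View pics/s5d.png

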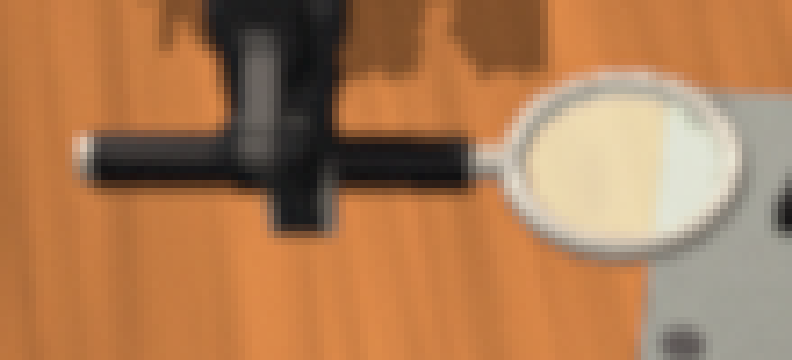

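Emit:
drive_tool:
  increments: "0.004 0.002 0 0;0.008 0.0045 0 0;0.01 0.0055 0 0;0.01 0.0055 0 0;0.01 0.0055 0 0;0.01 0.0055 0 0;0.008 0.0045 0 0;0.006 0.0035 0 0;0.004 0.002 0 0;0 0 0 0;0 0 0 0"

```text
t: 8.25
eef_pos: [0.5241, 0.0565, 0.1342]
tool_rot: [-0.0, 0.099, 0.995, -0.0]
contact_force: [0.2, 0.5, -1.3]
gripper_width: 0.151
```

```bash
python3 - <<'E'
from h import *
o=bot.get_obs(); print(o['t'],o['eef_pos'],o['contact_force'],o['tool_rot'])
snap('side','s6')
im,_,_=load('s6'); cv2.imwrite('pics/s6c.png',cv2.resize(im[70:295,150:450],(800,600),interpolation=cv2.INTER_CUBIC)[:,:,::-1])
E
```

```text
8.25 [0.52409522 0.05647881 0.13417017] [ 0.22500125  0.51095344 -1.31889577] [-2.58224482e-04  9.88108103e-02  9.95106189e-01 -1.70278046e-04]
```

View pics/s6c.png

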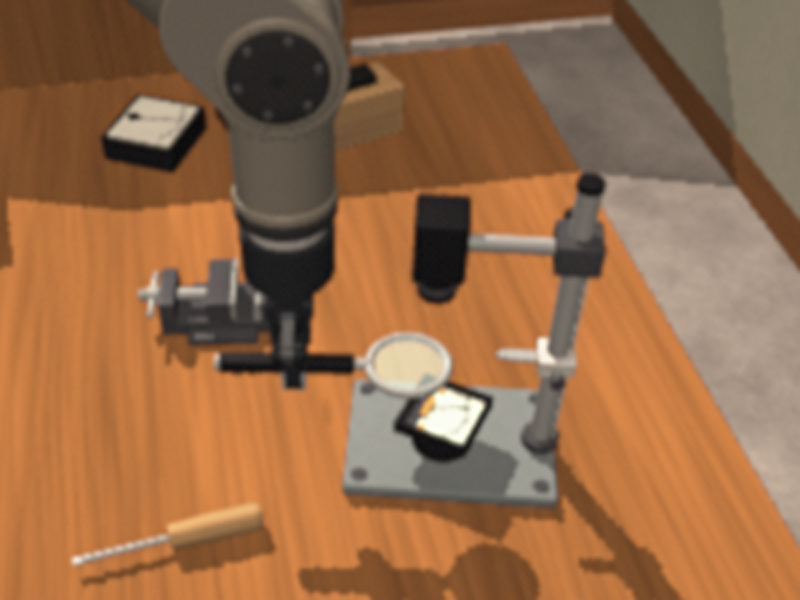

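Emit:
drive_tool:
  increments: "0.004 0.002 0 0;0.006 0.004 0 0;0.006 0.004 0 0;0.005 0.003 -0.0005 0;0.003 0.0015 0 0;0.002 0.001 0 0;0 0 0 0;0 0 0 0;0 0 0 0;0 0 0 0;0 0 0 0"

```text
t: 9.22
eef_pos: [0.5501, 0.072, 0.1338]
tool_rot: [-0.0, 0.099, 0.995, -0.0]
contact_force: [-0.5, 0.1, -1.1]
gripper_width: 0.153
```

```bash
python3 - <<'E'
from h import *
np.set_printoptions(precision=4,suppress=True)
o=bot.get_obs(); print(o['t'],o['eef_pos'],o['contact_force'],o['tool_rot'])
snap('side','s7');snap('top','t7');snap('wrist','w7')
T=o['eef_pos'];q=o['tool_rot'];a=2*np.arctan2(q[2],q[1])-np.pi-.004;d=np.array([np.cos(a),np.sin(a),0])
L=T+.1005*d; L[2]=T[2]-.0015;print(a,L,proj('s7',L+[0,0,.003]))
im,_,_=load('s7'); cv2.imwrite('pics/s7c.png',cv2.resize(im[170:240,240:370],(780,420),interpolation=cv2.INTER_NEAREST)[:,:,::-1])
im,_,_=load('t7'); cv2.imwrite('pics/t7c.png',cv2.resize(im[90:240,200:400],(800,600),interpolation=cv2.INTER_CUBIC)[:,:,::-1])
E
```

```text
9.2167 [0.5501 0.072  0.1338] [-0.535   0.0746 -1.1096] [-0.0001  0.0988  0.9951 -0.    ]
-0.20201357127049357 [0.6486 0.0518 0.1323] (np.float64(311.7693822523433), np.float64(199.6866883813506))
```

View pics/s7c.png

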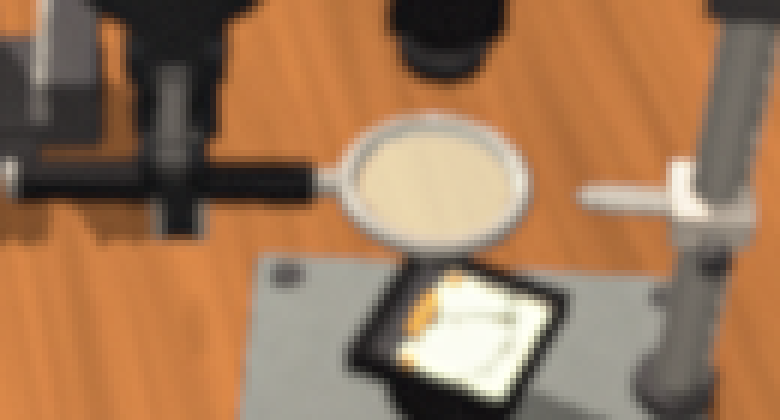

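View pics/t7c.png

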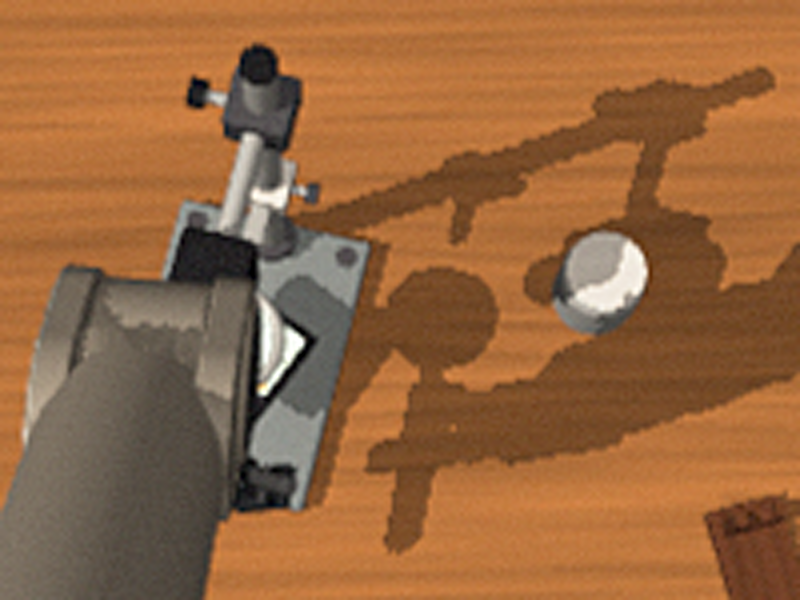

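View pics/w7.png

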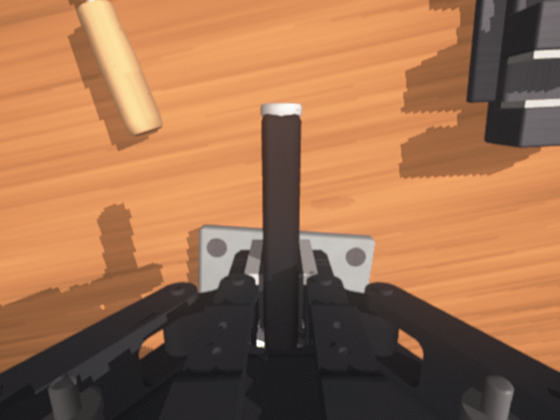

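Emit:
drive_tool:
  increments: "0 0 0 0;0 0 0 0;0 0 0 0;0 0 0 0;0 0 0 0;0 0 0 0"

```text
t: 9.87
eef_pos: [0.5503, 0.0722, 0.1338]
tool_rot: [-0.0, 0.099, 0.995, 0.0]
contact_force: [0.1, -0.1, -0.9]
gripper_width: 0.151
```

```bash
python3 - <<'E'
from h import *
o=bot.get_obs(); print(o['t'],o['eef_pos'],o['contact_force'],np.abs(o['joint_vel']).max(),o['tool_rot'])
print(bot.hand_in())
E
```

```text
9.8667 [0.55030992 0.07217274 0.13380489] [ 0.11920621 -0.12216375 -0.92465547] 0.001636741933881502 [-8.89057956e-06  9.87586926e-02  9.95111411e-01  1.18703619e-05]
the job is handed in; nothing more can be done
None
```

I took the lens off its rest by the handle, gripping about 100 mm from the glass at 70 N. I brought it in from the open side, under the camera, and handed in at 9.9 s while still holding it there.

- **Position:** by the gripper reading, the glass centre is at about (0.649, 0.052, 0.132). I measured the pivot at (0.649, 0.052) and the pointer at a height of about 0.133 m.
- **Side view:** the rim appears within about 0.4 pixel (roughly 1 mm) of where it should be. That view puts the glass about 1 mm higher than the gripper reading does, so the two differ slightly but both lie close to the pointer's height.
- **Level and steady:** the tool points straight down and the joints are practically still. The side view shows the handle and glass level.
- **Contacts:** outside forces on the tool stayed at the lens's weight. The index pointer, stand, tin and screwdriver look unmoved in the pictures.

I could not check the centring from directly above at the end, because the arm hid the lens in the top view. It rests on the side view and the gripper reading only, with camera calibration good to about 2 mm.

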